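Dock the tart tamper in its sprung collar

TASK

Take the wooden-handled tart tamper out of the blue jar and put it away to dry in the free collar of the drip-tray rack: lower it handle first through the ring and press it gently until the spring catches click in under the head and the head sits fully home on the ring, then let go. The ring is sprung and sinks under the push; do not drive it down near its bottom stop. Leave the jar standing where it is and the other things alone.

Things in the scene. Friction and masses are not known exactly. Their poses are not given: they have to be found in the camera images.
- tamper: Tart tamper to be put away: round steel head, 58 mm across and 26 mm thick, on a straight wooden handle 22 mm across; 0.15 to 0.31 kg, mostly head. Origin: centre of the head's underside; +z runs along the tool axis from handle to head. It is round: its angle about that axis does not matter. It starts leaning 15 degrees in the jar, head up, underside about 30 mm above the jar's rim; grip the head's rim.
- tamper_foot (a point): Centre of the end of the tamper's handle, on the axis 105 mm below the head's underside; axes as tamper. The handle's last 10 mm taper from 22 mm to a foot 14 mm across. At the other end, directly under the head, it has a neck 19 mm across and 13 mm long, and below the neck a low steel bead, 24.4 mm across at its crest, 15 mm under the head.
- jar: Heavy blue stoneware jar in which the tamper leans, loose, 72 mm across the foot, 57 mm across the mouth, 82 mm tall, opening 39 mm across, floor 10 mm thick. Origin: centre of its underside, z up.
- stand: Grey foot of the free collar's stand, fixed, one of two equal stands 124 mm apart on the steel drip tray; it may be the left or the right one. Origin on the collar's axis, 4 mm above the table; +x points from there to the guide post, 75 mm away, whose top is 9 mm below the unloaded rim.
- stand_taken: The other stand, same make and same origin. Its collar already holds a smaller tamper with a red handle, fixed in place, head 46 mm across and 26 mm thick, resting on a rim at the same height. Behind the rack, beyond x = 0.66, stand a microwave 0.29 m tall and its door handle: keep the wrist clear of them.
- collar_rim (a point): Centre of the upper rim of the free collar: an aluminium ring, 22 mm tall, with a straight upright bore 26.6 mm across, its upper 6 mm flared to 32 mm (48 mm outside); z up; 150 mm above the table while unloaded. When the tamper is home its head's underside rests on this rim, so tamper coincides with this point. The ring is carried on the guide post by a spring and sinks under a push (see collar).
- collar_catches (a point): Centre of the bore 12 mm below the rim, where two spring-loaded round catches (on the stand's +y and -y sides) leave a gap of 18 mm. The foot needs 5 to 8 N to part them, the handle then drags at 4 to 6 N and stays where it is left. About 7 mm before home the bead stops on the catches; only 11 to 15 N pushes it past, then they click into the neck and draw the head home. A tool held off centre wedges and takes more: ease sideways.
- collar (a joint): How far the free collar has sunk, m: 0 at the top, growing downward, hard stop at 0.030. It starts to sink at 2 N and gives 1 mm for each further 0.7 N: a tool pushed only to where the rim was measured stays about 7 mm short, the collar sunk under it. Press on (the collar sinks 13 to 18 mm) until the click, when it springs back up to the head. Keep it under 0.023 (18 N). It rises when let go.
- speaker: Bystander: dark grey fabric-covered upright speaker, 68 x 68 x 178 mm; origin at its underside.
- wooden_flask: Bystander: slim brown flask with a black lid, 45 mm across, 119 mm tall; origin at its underside.
- blue_tin: Bystander: dark blue tin, 68 mm across, 87 mm tall; origin at its underside.
- red_tin: Bystander: red tin with a lid, 91 mm across, 86 mm tall; origin at its underside.
- portion_cup_1: Bystander: small brown lidded portion cup, 56 mm across, 32 mm tall; origin at its underside.
- portion_cup_2: Bystander: another small brown lidded portion cup, 56 mm across, 32 mm tall; origin at its underside.
There are look-alikes about, which are no part of the job. What is shaped like the stand but green is not meant.

How it is judged:
On the way, in this order (a step that is already met when the one before it is completed fails the run):
1. the tamper is drawn out of the jar, its handle's end clear above the rim (z of tamper_foot in the frame of jar above 0.086 m), for 0.1 s.
2. the handle has gone down through the free ring: its end is more than 20 mm below the rim and inside the bore (z of tamper_foot in the frame of collar_rim below -0.02 m and horizontal distance between tamper_foot and collar_rim below 0.01 m and height (world z) of tamper_foot above 0.02 m), for 0.1 s.
3. the head is home on the rim (z of tamper_foot in the frame of collar_rim below -0.09 m and z of tamper in the frame of collar_rim between -0.002 and 0.002 m and horizontal distance between tamper and collar_rim below 0.004 m and angle between the z axis of tamper and the z axis of collar_rim, either way round below 0.06 rad), for 0.2 s.
At the end, for the whole second after the job is handed in: The tamper hangs in the free collar, head up: its head's underside within 2 mm of the collar's rim, within 4 mm of its centre and parallel to it within 0.06 rad; the collar is back up (sunk less than 6 mm), the tamper is at rest, and the jar stands upright within 60 mm of where it was (all of step 3 and value of joint collar below 0.006 m and linear speed of tamper below 0.02 m/s and angle between jar's own z axis and vertical below 0.1 rad and distance of jar from where it was at the start of the episode below 0.06 m); the robot touches nothing.
It fails at once if the sprung collar is driven down towards its stop (sunk 23 mm or more, about 18 N) (value of joint collar above 0.023 m).
It fails at once if the jar is tipped by more than 0.5 rad (angle between jar's own z axis and vertical above 0.5 rad).
It fails at once if a bystander is shifted by more than 25 mm (distance of any of speaker, wooden_flask, blue_tin, red_tin, portion_cup_1, portion_cup_2 from where it was at the start of the episode above 0.025 m).
It also fails if it takes over 64 s, if anything falls off the work surface, if the arm or the gripper's body presses on something with over 40 N, if the wrist force passes 120 N, or if a joint passes its speed limit or range.

ROBOT

A 7-joint arm with a two-finger parallel gripper is mounted at the origin on a cart in front of the work surface, level with it; the furniture and walls round the work are solid. World frame = base frame: x ahead of the robot, y to its left, z up, the work surface at z = 0. Lengths are in m, angles in rad, forces in N, time in s.
With the tool pointing down it reaches from about 0.4 to 0.875 m from the base axis. Payload 19.3 kg.
Tool frame: the origin (TCP) lies midway between the tips of the shut fingers; the grasp point (between the pads) lies 19 mm behind it (bot.grip_point_offset is the distance from the TCP to the grasp point, in m); z points along the fingers, y is the direction in which the jaws open and shut (so a half turn about z gives the same grasp; the last joint's range is limited). The gripper opens to 85 mm and grips with 20 to 120 N. Pads are 22 mm wide; open, the fingers measure 114 mm over their backs; the gripper's body (76 mm by 85 mm) begins 54 mm behind the grasp point. The pads swing forward as they close: fully open they stand 13 mm farther back than shut.
Start: joints at [-1.305, 0.521, -0.036, 1.599, 0.021, 1.021, -0.113], TCP at [0.206, 0.59, 0.231] pointing down, gripper open.
Joint ranges: [-2.91, 2.91], [-0.3, 2.13], [-1.5, 1.42], [0.17, 2.43], [-1.26, 4.41], [0.16, 1.93], [-2.52, 2.52]. Speed limits (rad/s): [1.89, 1.89, 2.39, 2.39, 3.01, 3.01, 3.01].

INTERFACE

Orientations are given as [roll, pitch, yaw] about the fixed x, y, z axes, in that order (R = Rz(yaw) Ry(pitch) Rx(roll)).
In Python, from workcell import bot, viewer, workorder gives the robot as it stands.
- The arm moves only by the tool move_arm, never from a script. Its argument "plan" is a list of rows, each a list of 6 numbers: the shift along the tool's x, y, z scaled (see below), then the turn, a rotation vector about the tool's x, y, z scaled (see below). A call has 1 to 5 rows; each row shifts and turns the commanded pose from where the row before left it, along the tool's axes as they then stand; what a row does not reach is not made up. The controller multiplies each number of a shift by 0.025 m and each number of a turn by pi rad. A row lasts 1/10 s, in which the tool goes at most 50 mm and 8.59 degrees, less where a joint would pass 70% of its speed; a pose out of reach is approached as far as the arm can. A call with a number of a shift or a turn outside -1 to 1 is refused whole. A call with a gripper value outside its range is refused whole. "claw" is the closure, from -1 (fully open) to 1 (shut), so that 0 is half open, set as the call begins (left out, the last holds). The fingers move at their own pace and stop on an object; "force" is the grip in N (left out, the last holds). Time passes only in rows, so rows that do not move let the fingers close. It gives the time, the measured TCP pose, the force and the opening at its end, in the units of the state.
- bot.observe(): the state, without advancing time (a new reading comes with each control period).
- viewer.grab_frame(name): name is "side" or "top" or "wrist"; returns the picture (420x560x3 uint8, red, green, blue); there is no depth.
- viewer.camera_info(name): a dict with "K" (3x3 intrinsics, pixels), "R" (3x3) and "t" (3): a world point X has camera coordinates R X + t. Camera axes: x right, y down, z forward; pixel columns grow to the right and rows downward; lengths in m; the calibration is good to about 2 mm. The wrist camera is an equidistant fisheye: a pixel r from the principal point sees the ray r / f radians off the axis. A picture is of the moment at which its call begins: read the wrist's pose just before it. camera_info takes no time and is no camera call; for the wrist camera it gives the pose at the moment of the call.
- workorder.job_done(): hands the job in, once; it reports no verdict.
The state is a dict: "clock": time; "qpos": joint angles; "qd": joint speeds; "joint_efforts": joint torques, N m; "position": TCP position; "tool_rot": TCP orientation; "force": force on the tool from outside, world axes, zero at the start; "moment": the same for the moment, N m; "grip_width": finger opening in m.
Only numpy, scipy, OpenCV 4.12 (cv2) and the standard library are available. Lean on these libraries where they do the work, as an engineer would, in place of code of your own. Each camera call takes 0.05 s, during which the arm holds its last target.

## Working session

There is one attempt and no reset: what is moved stays moved. The work goes in short steps, Python scripts to look and compute and a tool call to move; the robot and the scene stay as the last step left them, time stands still between calls to the robot, and variables do not carry over. Pictures are saved under pics/ and viewed, and the job is handed in when it is done.

Besides the shell and the picture viewer there is one more tool, called after ">>>" as a command line: name --pt "numbers of a row" for each row, then --argument value for the rest. move_arm: Moves the arm, as the interface text tells. Shifts and turns lie within -1 to 1; 1 stands for 0.025 m of shift or pi rad of turn. Its arguments: {"type":"object","properties":{"plan":{"type":"array","items":{"type":"array","items":{"type":"number"}}},"claw":{"type":"number"},"force":{"type":"number"}},"required":["plan"]}

```bash
ls; mkdir -p pics
python3 - <<'E'
from workcell import bot, viewer, workorder
import cv2,numpy as np
print(bot.observe()); 
for n in ["side","top","wrist"]:
    print(n,viewer.camera_info(n))
    im=viewer.grab_frame(n); cv2.imwrite(f"pics/{n}0.png",im[:,:,::-1])
print([a for a in dir(bot) if a[0]!='_'],bot.grip_point_offset)
E
```

```text
pics
{'clock': 0.0, 'qpos': array([-1.30521291,  0.52198687, -0.03635159,  1.60000279,  0.02118577,
        1.02109072, -0.11279152]), 'qd': array([-2.99303041e-04,  1.46188079e-03,  2.19663375e-04,  9.80438671e-04,
       -2.04530293e-03, -7.38911780e-05,  1.58969437e-03]), 'joint_efforts': array([-1.25390226e-03, -9.27109909e+01,  1.97912291e+00, -3.69929266e+01,
        1.78381690e-02,  8.03902483e-03, -1.94923011e-06]), 'position': array([0.20585068, 0.58977436, 0.23074423]), 'tool_rot': array([-3.14049051e+00,  5.44358754e-05,  2.80582121e+00]), 'force': array([ 0.61712033, -0.08935808, -0.01442087]), 'moment': array([-0.02379244,  0.05094456, -0.01001333]), 'grip_width': 0.08580710060687087}
side {'K': array([[403.06158576,   0.        , 270.76428328],
       [  0.        , 403.06158576, 213.02408415],
       [  0.        ,   0.        ,   1.        ]]), 'R': array([[ 0.83880592, -0.5443302 , -0.01045276],
       [-0.34795625, -0.52123209, -0.77925834],
       [ 0.41872554,  0.65728361, -0.62661566]]), 't': array([-0.50420261,  0.20052897,  1.15827856])}
top {'K': array([[411.31308438,   0.        , 272.73732896],
       [  0.        , 411.31308438, 202.08845907],
       [  0.        ,   0.        ,   1.        ]]), 'R': array([[ 0.00553232, -0.99968792,  0.02436112],
       [-0.98986627, -0.00893154, -0.14172157],
       [ 0.14189493, -0.0233302 , -0.98960676]]), 't': array([-0.1523446 ,  0.54107515,  1.07525144])}
wrist {'K': array([[325.1922621 ,   0.        , 281.53302951],
       [  0.        , 325.1922621 , 212.02672426],
       [  0.        ,   0.        ,   1.        ]]), 'R': array([[ 3.30348893e-01,  9.43858483e-01, -8.79512584e-04],
       [ 9.08827495e-01, -3.17836319e-01,  2.70208546e-01],
       [ 2.54759087e-01, -9.00624192e-02, -9.62801417e-01]]), 't': array([-0.62527873, -0.03449729,  0.37814905])}
['IKError', 'grip_point_offset', 'observe'] 0.0187
```

View pics/side0.png

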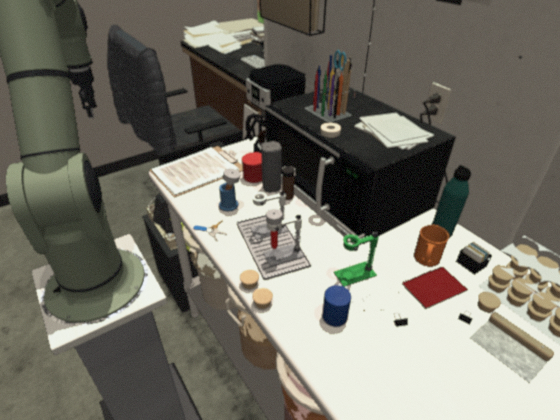

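View pics/top0.png

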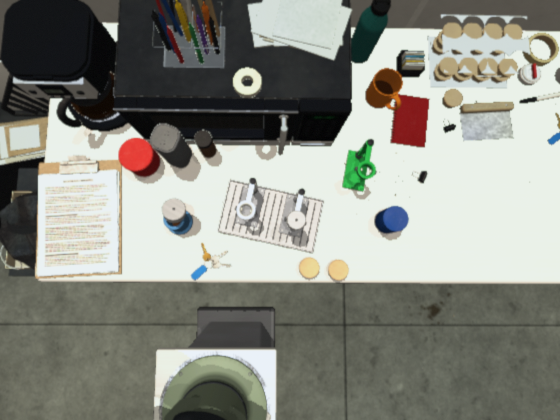

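View pics/wrist0.png

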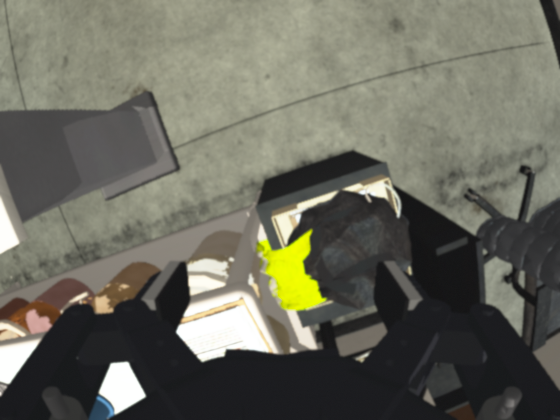

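Run:
```python
import cv2
a=cv2.imread("pics/side0.png")[150:290,190:330]; b=cv2.imread("pics/top0.png")[160:270,140:340]
cv2.imwrite("pics/c1.png",cv2.resize(a,None,fx=5.6*.75,fy=5.6*.75,interpolation=cv2.INTER_CUBIC))
cv2.imwrite("pics/c2.png",cv2.resize(b,None,fx=4,fy=4,interpolation=cv2.INTER_CUBIC))
```

```text
(no output)
```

View pics/c1.png

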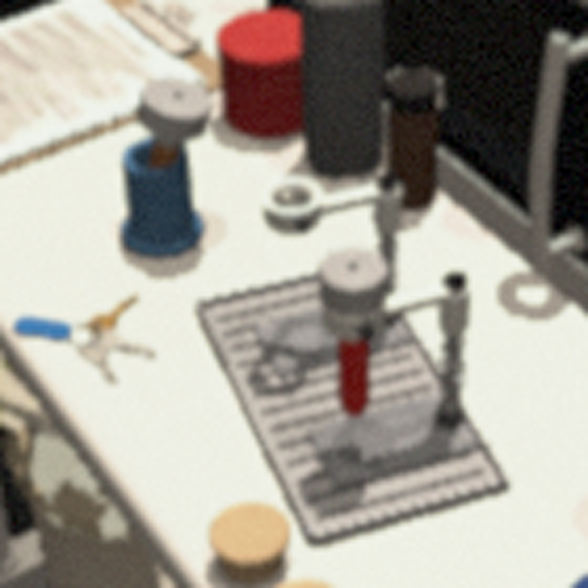

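View pics/c2.png

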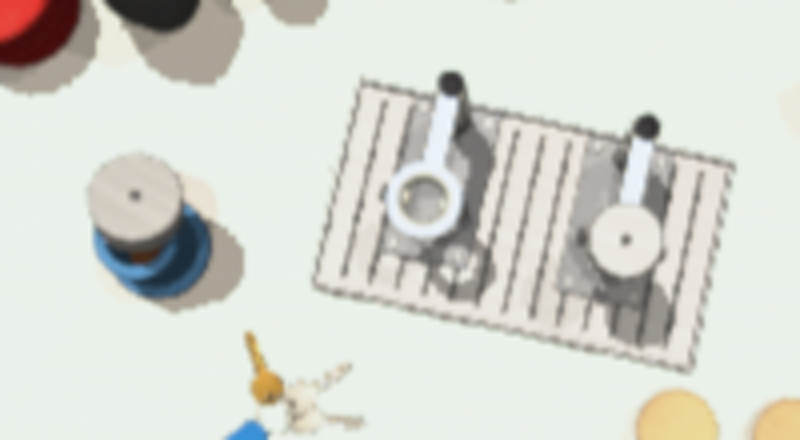

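```bash
cat > h.py <<'E'
import numpy as np, cv2
from workcell import bot, viewer, workorder
from scipy.optimize import least_squares
C={n:viewer.camera_info(n) for n in ["side","top"]}
def proj(n,X,c=None):
    c=c or C[n]; p=np.asarray(X)@c["R"].T+c["t"]
    if n=="wrist":
        r=np.hypot(p[...,0],p[...,1]); th=np.arctan2(r,p[...,2]); s=th/np.maximum(r,1e-9)*c["K"][0,0]
        return np.stack([p[...,0]*s+c["K"][0,2],p[...,1]*s+c["K"][1,2]],-1)
    q=p@c["K"].T; return q[...,:2]/q[...,2:]
def tri(obs,z=None):
    # obs: list of (name, uv, caminfo or None)
    f=lambda X: np.concatenate([proj(n,X,c)-np.array(uv) for n,uv,c in obs])
    r=least_squares(f,[0.5,0,0.1]); return r.x, r.fun
E
python3 - <<'E'
from h import *
for nm,t,s in [("head",(173.2,208.4),(232.4,172.4)),("rim",(245.7,209.7),(259.6,196.7)),("taken top",(296.4,219.4),(273.6,213.4))]:
    X,f=tri([("top",t,None),("side",s,None)]); print(nm,X.round(4),f.round(2))
E
```

```text
head [0.5111 0.0976 0.1382] [ 0.15 -0.31 -0.48  0.05]
rim [ 0.5084 -0.0805  0.1476] [ 0.19 -0.37 -0.51  0.08]
taken top [ 0.4819 -0.2015  0.1756] [ 0. -0. -0.  0.]
```

Run:
```python
from h import *
def onplane(n,uv,z):
    c=C[n]; d=c["R"].T@np.linalg.inv(c["K"])@np.array([*uv,1]); o=-c["R"].T@c["t"]; return o+d*(z-o[2])/d[2]
print(onplane("top",(178.0,220.2),0.004))
# side: jar foot ellipse extremes
print(onplane("side",(190+161/4.2,150+232/4.2),0.008))
th=np.linspace(0,2*np.pi,60)
def circ(c,r,z): return np.stack([c[0]+r*np.cos(th),c[1]+r*np.sin(th),0*th+z],-1)
j=onplane("top",(178.0,220.2),0.004)
j=(j+onplane("side",(190+161/4.2,150+232/4.2),0.008))/2
print("jar",j)
head=np.array([.5111,.0976,.1382]); 
d=head-j; d=d[:2]/np.hypot(*d[:2]); print("lean dir",d, np.degrees(np.arctan2(d[1],d[0])),np.hypot(*(head-j)[:2]))
ax=np.array([*d*np.sin(np.radians(15)),np.cos(np.radians(15))])
e1=np.cross(ax,[0,1,0]);e1/=np.linalg.norm(e1);e2=np.cross(ax,e1)
def tc(c,r): return c+r*(np.cos(th)[:,None]*e1+np.sin(th)[:,None]*e2)
for n,x0,y0,w,h,s in [("top",140,170,90,80,6),("side",200,150,80,80,7)]:
    im=cv2.imread(f"pics/{n}0.png")[y0:y0+h,x0:x0+w]; im=cv2.resize(im,None,fx=s,fy=s,interpolation=cv2.INTER_CUBIC)
    for P,col in [(circ(j,.036,0),(0,255,0)),(circ(j,.0285,.082),(0,255,255)),(tc(head,.029),(0,0,255)),(tc(head-.026*ax,.029),(255,0,255)),(tc(head-.06*ax,.011),(255,0,255))]:
        p=((proj(n,P)-[x0,y0]+.5)*s-.5).round().astype(int); cv2.polylines(im,[p],True,col,1)
    cv2.imwrite(f"pics/o_{n}.png",im)
```

```text
[0.49436464 0.11282369 0.004     ]
[0.48751529 0.10005595 0.008     ]
jar [0.49093997 0.10643982 0.006     ]
lean dir [ 0.91582665 -0.40157383] -23.67660292233583 0.02201293423987395
```

View pics/o_top.png

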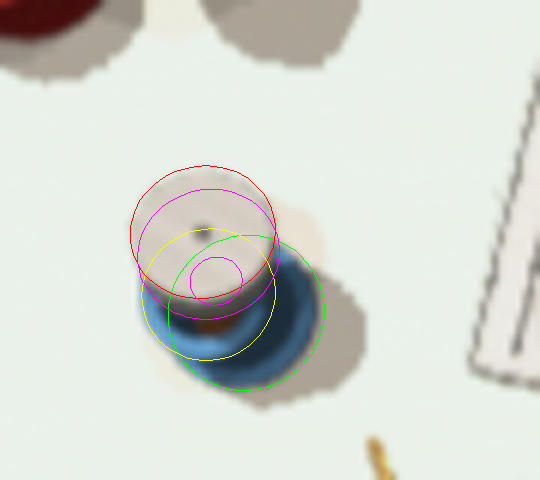

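View pics/o_side.png

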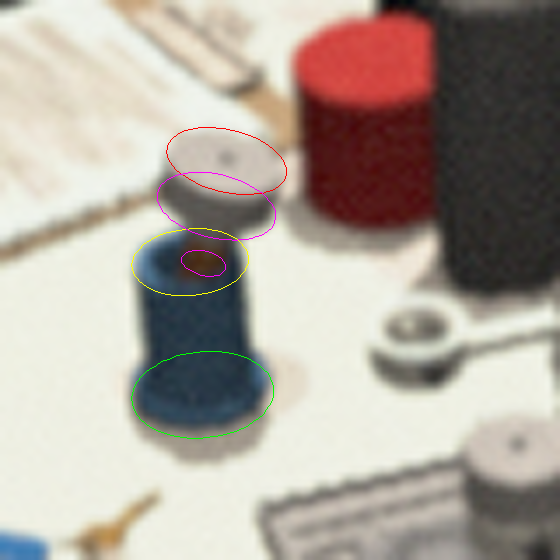

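```bash
cat >> h.py <<'E'
from scipy.spatial.transform import Rotation as Ro
def rot(): return Ro.from_euler('xyz',bot.observe()["tool_rot"])
def to(p,R=None,n=None):
    """shift in tool axes (scaled total) and rotvec scaled total, from present pose"""
    s=bot.observe(); R0=Ro.from_euler('xyz',s["tool_rot"])
    d=R0.inv().apply(np.array(p)-s["position"])/0.025
    w=(R0.inv()*R).as_rotvec()/np.pi if R is not None else np.zeros(3)
    print("total shift",d.round(3),"turn",w.round(4), "rows for shift",np.abs(d).max().round(2),"turn deg",np.degrees(np.linalg.norm(w)*np.pi).round(2))
    if n: print("per row /",n,(d/n).round(4),(w/n).round(4))
E
python3 - <<'E'
from h import *
to([.48,.11,.27],None,20)
E
```

```text
total shift [-16.676 -14.511  -1.551] turn [0. 0. 0.] rows for shift 16.68 turn deg 0.0
per row / 20 [-0.8338 -0.7256 -0.0776] [0. 0. 0.]
```

>>> move_arm --pt "-0.6 -0.5 -0.31 0 0 0" --pt "-0.8 -0.7 -0.31 0 0 0" --pt "-0.83 -0.73 -0.31 0 0 0" --pt "-0.83 -0.73 -0.31 0 0 0" --pt "-0.83 -0.73 -0.31 0 0 0" --claw -1

```text
clock: 0.65
position: [0.2707, 0.4762, 0.2705]
tool_rot: [-3.141, 0.0, 2.805]
force: [0.4, 0.4, 0.5]
grip_width: 0.0855
```

>>> move_arm --pt "-0.83 -0.73 0 0 0 0" --pt "-0.83 -0.73 0 0 0 0" --pt "-0.83 -0.73 0 0 0 0" --pt "-0.83 -0.73 0 0 0 0" --pt "-0.83 -0.73 0 0 0 0"

```text
clock: 1.15
position: [0.3383, 0.3559, 0.2703]
tool_rot: [3.141, 0.0, 2.805]
force: [0.1, -0.2, 0.5]
grip_width: 0.0854
```

>>> move_arm --pt "-0.83 -0.73 0 0 0 0" --pt "-0.83 -0.73 0 0 0 0" --pt "-0.83 -0.73 0 0 0 0" --pt "-0.83 -0.73 0 0 0 0" --pt "-0.83 -0.73 0 0 0 0"

```text
clock: 1.65
position: [0.406, 0.2356, 0.2703]
tool_rot: [3.141, 0.0, 2.805]
force: [-0.1, -0.3, 0.1]
grip_width: 0.0854
```

>>> move_arm --pt "-0.83 -0.73 0 0 0 0" --pt "-0.83 -0.73 0 0 0 0" --pt "-0.83 -0.73 0 0 0 0" --pt "-0.83 -0.73 0 0 0 0" --pt "-0.8 -0.7 0 0 0 0"

```text
clock: 2.15
position: [0.4732, 0.1161, 0.2703]
tool_rot: [3.141, 0.0, 2.805]
force: [0.5, -0.3, -0.3]
grip_width: 0.0853
```

Run:
```python
from h import *
import pickle
c=viewer.camera_info("wrist"); im=viewer.grab_frame("wrist")
cv2.imwrite("pics/w1.png",im[:,:,::-1]); pickle.dump(c,open("w1.pkl","wb")); print(bot.observe()["position"])
```

```text
[0.47490063 0.11235013 0.27039377]
```

View pics/w1.png

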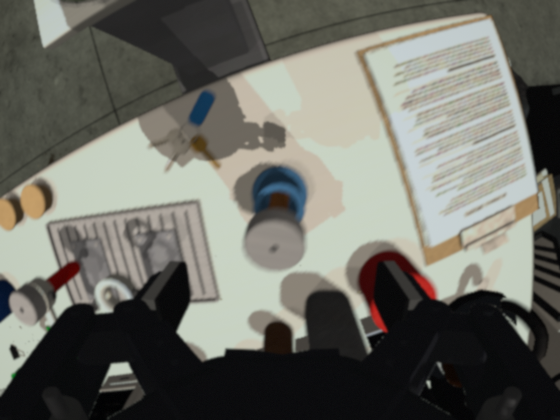

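```bash
cat >> h.py <<'E'
import pickle
th=np.linspace(0,2*np.pi,72,endpoint=False)
def tcirc(c,ax,r):
    ax=np.asarray(ax,float)/np.linalg.norm(ax); e1=np.cross(ax,[0,1,0]);e1/=np.linalg.norm(e1);e2=np.cross(ax,e1)
    return c+r*(np.cos(th)[:,None]*e1+np.sin(th)[:,None]*e2)
def overlay(n,file,c,box,s,curves,out):
    x0,y0,w,h=box; im=cv2.imread(file)[y0:y0+h,x0:x0+w]; im=cv2.resize(im,None,fx=s,fy=s,interpolation=cv2.INTER_CUBIC)
    for P,col in curves:
        p=((proj(n,P,c)-[x0,y0]+.5)*s-.5).round().astype(int); cv2.polylines(im,[p],True,col,1)
    cv2.imwrite(out,im)
E
python3 - <<'E'
from h import *
c=pickle.load(open("w1.pkl","rb"))
overlay("wrist","pics/w1.png",c,(225,145,100,140),5,[],"pics/w1c.png")
E
```

```text
(no output)
```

View pics/w1c.png

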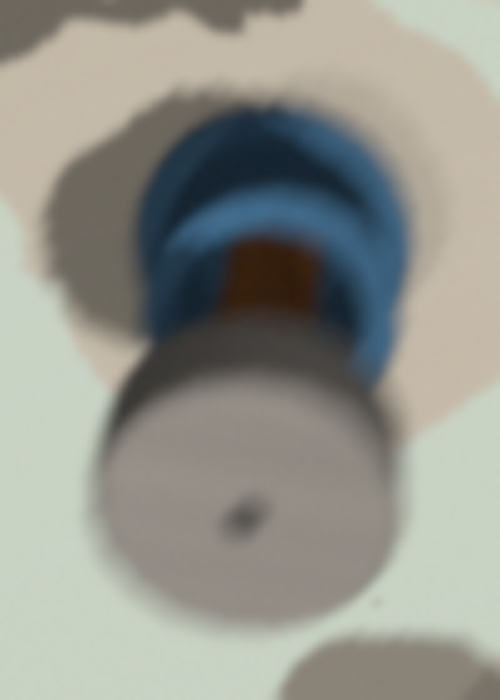

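```bash
cat > fit.py <<'E'
from h import *
c1=pickle.load(open("w1.pkl","rb"))
V={"w":("wrist",c1,225,145,5),"t":("top",None,140,170,6),"s":("side",None,200,150,7)}
P=lambda v,X:(proj(V[v][0],X,V[v][1])-[V[v][2],V[v][3]]+.5)*V[v][4]-.5
obs=[("w","dot",(246,516)),("t","dot",(203,232)),("s","dot",(227,157)),
("w","top",dict(l=100,r=398,b=630,t=375)),("t","top",dict(l=130,r=276,t=165)),("s","top",dict(r=287,t=127)),
("w","und",dict(t=318)),("t","und",dict(b=318)),("s","und",dict(b=238,l=158)),
("w","foot",dict(l=140,r=410,t=105)),("t","foot",dict(r=325,b=390)),("s","foot",dict(l=132,r=270,b=430)),
("w","mouth",dict(l=160,r=397,t=187)),("t","mouth",dict(l=142,b=358)),("s","mouth",dict(l=136,r=245,t=231)),
("w","axis",(271,280)),("t","axis",(213,326)),("s","axis",(203,245))]
def model(p):
    ax=np.array([p[5],p[6],0]); ax[2]=np.sqrt(1-ax@ax); head=p[2:5]; z=[0,0,1]
    j=np.array([p[0],p[1],0]); 
    return ax,head,dict(top=tcirc(head,ax,.029),und=tcirc(head-.026*ax,ax,.029),foot=tcirc(j+[0,0,.003],z,.036),mouth=tcirc(j+[0,0,.082],z,.0285))
def res(p,verbose=False):
    ax,head,M=model(p); r=[]
    for v,k,o in obs:
        s=V[v][4]
        if k=="dot": e=(P(v,head)-o)/s
        elif k=="axis":
            q=P(v,np.array([head-.035*ax,head-.085*ax])); d=q[1]-q[0]; d/=np.linalg.norm(d); e=[(d[0]*(o[1]-q[0][1])-d[1]*(o[0]-q[0][0]))/s]
        else:
            q=P(v,M[k]); ex=dict(l=q[:,0].min(),r=q[:,0].max(),t=q[:,1].min(),b=q[:,1].max()); e=[(ex[a]-o[a])/s for a in o]
        if verbose: print(v,k,np.round(e,2))
        r+=list(e)
    r.append((np.linalg.norm(p[5:])-np.sin(np.radians(15)))/.01)
    return np.array(r)
if __name__=="__main__":
    f=least_squares(res,[.491,.106,.511,.098,.138,.23,-.1],loss="soft_l1")
    p=f.x; res(p,True); print(p.round(4),"az",np.degrees(np.arctan2(p[6],p[5])),"tilt",np.degrees(np.arcsin(np.hypot(p[5],p[6]))))
    np.save("fit.npy",p)
    ax,h,M=model(p); u=h-.026*ax; print("und",u,"foot",u-.105*ax)
    G=[(M["foot"],(0,255,0)),(M["mouth"],(0,255,255)),(M["top"],(0,0,255)),(M["und"],(255,0,255))]
    overlay("wrist","pics/w1.png",c1,(225,145,100,140),4,G,"pics/f_w.png")
E
python3 fit.py
```

```text
w dot [ 0.3  -0.36]
t dot [0.25 0.02]
s dot [-0.09  0.49]
w top [-2.21  1.97  0.98  0.72]
t top [0.21 0.17 0.2 ]
s top [-0.16 -0.15]
w und [-2.77]
t und [0.26]
s und [ 0.34 -0.21]
w foot [-1.28  0.49 -0.52]
t foot [-0.61 -0.51]
s foot [0.04 0.63 0.2 ]
w mouth [-4.91  1.72  0.15]
t mouth [-0.35 -0.09]
s mouth [-0.45  0.63 -0.61]
w axis [-0.46]
t axis [1.6]
s axis [0.49]
[ 0.4921  0.1072  0.5106  0.0967  0.1387  0.2268 -0.1294] az -29.70839918920029 tilt 15.135536148862348
und [0.50467767 0.10007664 0.1136259 ] foot [0.4808654  0.11366355 0.01226826]
```

```bash
echo
```

```text
(no output)
```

View pics/f_w.png

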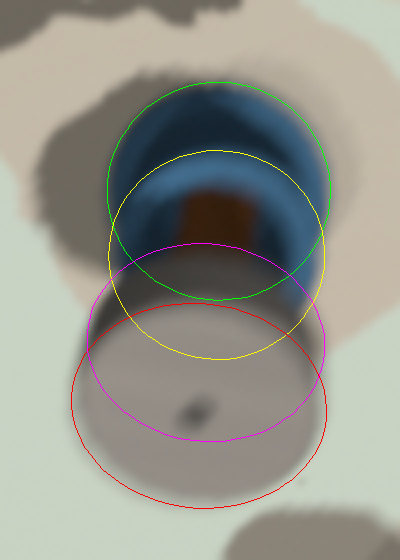

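```bash
cat >> h.py <<'E'
def Rza(zdir,yref=(0.213,0.977,0)):
    z=np.array(zdir,float)/np.linalg.norm(zdir); y=np.array(yref,float); y-=z*(y@z); y/=np.linalg.norm(y)
    return Ro.from_matrix(np.stack([np.cross(y,z),y,z],1))
E
python3 - <<'E'
from h import *
p=np.load("fit.npy"); ax=np.array([p[5],p[6],0]); ax[2]=np.sqrt(1-ax@ax); h=p[2:5]
R=Rza(-ax); print(R.as_matrix().round(3), R.as_euler('xyz').round(3))
to(h+.04*ax,R,4); to(h-.034*ax,R)
E
```

```text
[[-0.946  0.231 -0.227]
 [ 0.206  0.97   0.129]
 [ 0.25   0.076 -0.965]] [ 3.063 -0.253  2.927]
total shift [-1.96  -0.184  3.725] turn [-0.02    0.0822 -0.0366] rows for shift 3.73 turn deg 16.6
per row / 4 [-0.4899 -0.0461  0.9313] [-0.005   0.0206 -0.0092]
total shift [-1.195 -0.045  6.581] turn [-0.02    0.0822 -0.0366] rows for shift 6.58 turn deg 16.6
```

>>> move_arm --pt "-0.49 -0.05 0.6 -0.0067 0.0274 -0.0122" --pt "-0.49 -0.05 0.6 -0.0067 0.0274 -0.0122" --pt "-0.49 -0.05 0.6 -0.0066 0.0274 -0.0122" --pt "0 0 0 0 0 0"

```text
clock: 2.6
position: [0.5039, 0.1033, 0.2193]
tool_rot: [3.063, -0.26, 2.929]
force: [-0.8, 0.1, 0.1]
grip_width: 0.0854
```

Run:
```python
from h import *
p=np.load("fit.npy"); ax=np.array([p[5],p[6],0]); ax[2]=np.sqrt(1-ax@ax); h=p[2:5]
R=Rza(-ax); to(h+.03*ax,R); to(h-.034*ax,R)
c=viewer.camera_info("wrist"); im=viewer.grab_frame("wrist")
cv2.imwrite("pics/w2.png",im[:,:,::-1]); pickle.dump(c,open("w2.pkl","wb"))
z=[0,0,1];j=np.array([p[0],p[1],0])
overlay("wrist","pics/w2.png",c,(150,130,260,220),3,[(tcirc(h,ax,.029),(0,0,255)),(tcirc(h-.026*ax,ax,.029),(255,0,255)),(tcirc(j,z,.036),(0,255,0))],"pics/w2c.png")
```

```text
total shift [-1.127 -0.439  1.808] turn [-0.0002 -0.0023  0.0004] rows for shift 1.81 turn deg 0.43
total shift [-1.145 -0.438  4.368] turn [-0.0002 -0.0023  0.0004] rows for shift 4.37 turn deg 0.43
```

View pics/w2c.png

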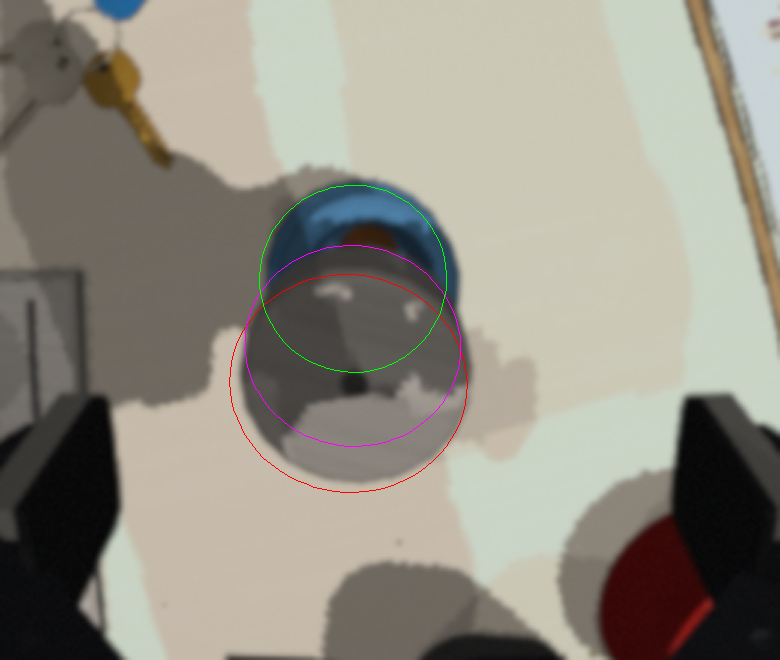

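>>> move_arm --pt "-0.56 -0.2 0.6 0 -0.001 0" --pt "-0.56 -0.2 0.6 0 -0.001 0" --pt "0 0 0.6 0 0 0" --pt "0 0 0.0 0 0 0"

```text
clock: 3.05
position: [0.5162, 0.0965, 0.1705]
tool_rot: [3.063, -0.249, 2.931]
force: [-0.3, -0.5, 0.0]
grip_width: 0.0855
```

Run:
```python
from h import *
p=np.load("fit.npy"); ax=np.array([p[5],p[6],0]); ax[2]=np.sqrt(1-ax@ax); h=p[2:5]
R=Rza(-ax);  to(h-.034*ax,R)
c=viewer.camera_info("wrist"); im=viewer.grab_frame("wrist")
cv2.imwrite("pics/w3.png",im[:,:,::-1])
overlay("wrist","pics/w3.png",c,(150,130,260,220),3,[(tcirc(h,ax,.029),(0,0,255)),(tcirc(h-.026*ax,ax,.029),(255,0,255))],"pics/w3c.png")
```

```text
total shift [-0.091 -0.138  2.639] turn [-0.0003  0.0012  0.0014] rows for shift 2.64 turn deg 0.34
```

View pics/w3c.png

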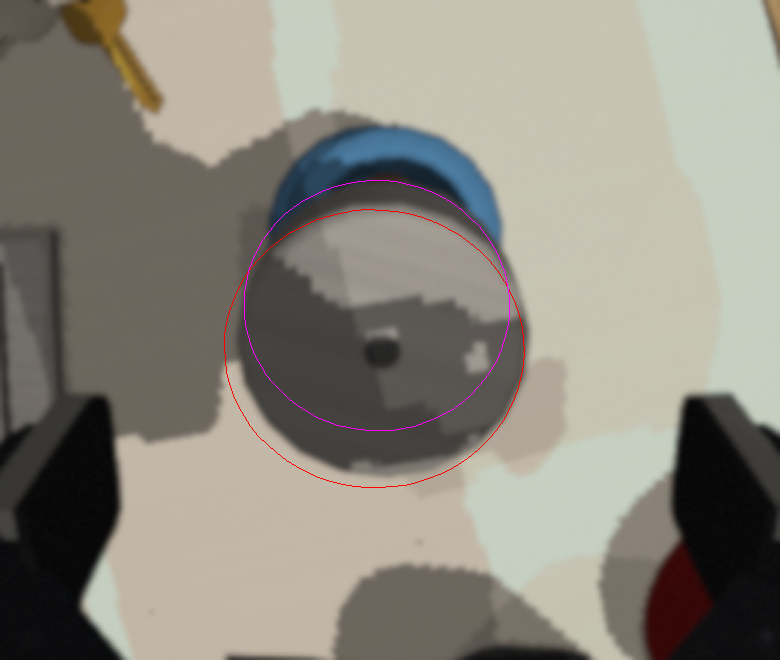

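>>> move_arm --pt "-0.04 -0.09 0.6 0 0 0" --pt "0 0 0.7 0 0 0" --pt "0 0 0.7 0 0 0" --pt "0 0 0.6 0 0 0" --pt "0 0 0 0 0 0"

```text
clock: 3.6
position: [0.5028, 0.1026, 0.1078]
tool_rot: [3.063, -0.248, 2.932]
force: [-0.7, 0.1, -0.3]
grip_width: 0.0851
```

Run:
```python
from h import *
print({k:v for k,v in bot.observe().items() if k in("position","force","moment","clock")})
im=viewer.grab_frame("wrist"); cv2.imwrite("pics/w4.png",im[:,:,::-1])
im=viewer.grab_frame("side"); cv2.imwrite("pics/s4.png",cv2.resize(im[100:260,150:330,::-1],None,fx=3.5,fy=3.5))
```

```text
{'clock': 3.6, 'position': array([0.50283207, 0.10264343, 0.10780331]), 'force': array([-0.71796253,  0.1049333 , -0.2628884 ]), 'moment': array([-0.10995925, -0.23654572,  0.00602676])}
```

View pics/w4.png

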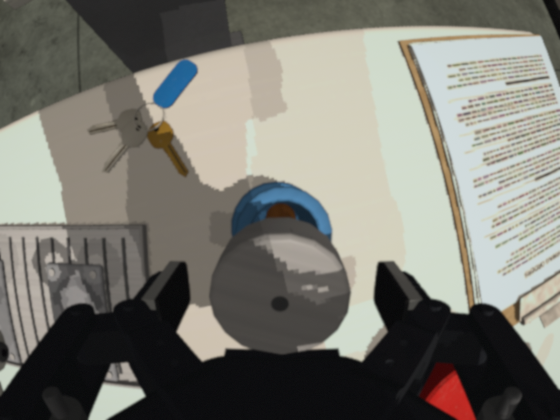

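View pics/s4.png

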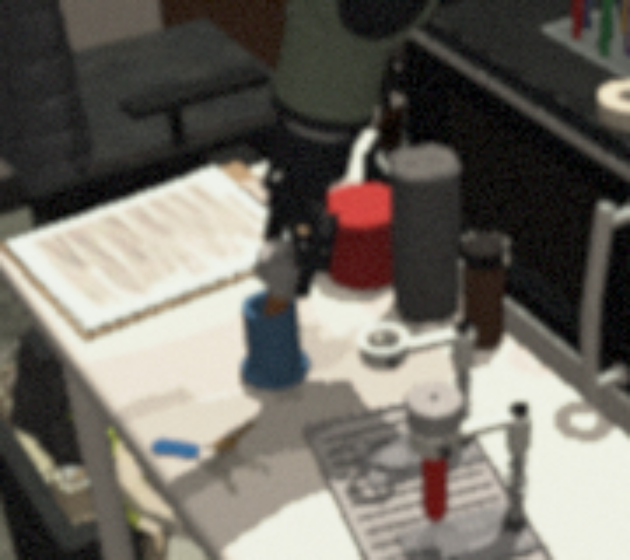

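>>> move_arm --pt "0 0 0 0 0 0" --pt "0 0 0 0 0 0" --pt "0 0 0 0 0 0" --pt "0 0 0 0 0 0" --pt "0 0 0 0 0 0" --claw 1 --force 70

```text
clock: 4.2
position: [0.5044, 0.102, 0.1087]
tool_rot: [3.062, -0.246, 2.931]
force: [0.7, -1.5, 9.8]
grip_width: 0.0564
```

>>> move_arm --pt "0 0 0 0 0 0" --pt "0 0 0 0 0 0" --pt "0 0 0 0 0 0"

```text
clock: 4.5
position: [0.5044, 0.102, 0.1087]
tool_rot: [3.062, -0.246, 2.931]
force: [0.8, -0.7, 10.2]
grip_width: 0.0566
```

Run:
```python
from h import *
o=bot.observe();print({k:v for k,v in o.items() if k in("position","force","moment","clock","grip_width")})
im=viewer.grab_frame("wrist"); cv2.imwrite("pics/w5.png",im[:,:,::-1])
R=rot().as_matrix(); print(R)
```

```text
{'clock': 4.5, 'position': array([0.50442489, 0.10199763, 0.10874156]), 'force': array([ 0.75338897, -0.67070353, 10.23275919]), 'moment': array([-0.26770216,  0.1423667 ,  0.07228555]), 'grip_width': 0.05663098750769124}
[[-0.94850616  0.22747987 -0.22042908]
 [ 0.20289257  0.97070529  0.12870835]
 [ 0.24325023  0.07735724 -0.96687392]]
```

View pics/w5.png

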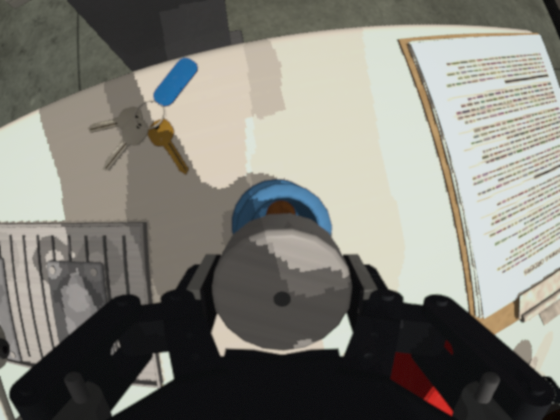

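>>> move_arm --pt "0 0 -0.2 0 0 0" --pt "0 0 -0.3 0 0 0" --pt "0 0 -0.5 0 0 0" --pt "0 0 -0.6 0 0 0" --pt "0 0 -0.6 0 0 0"

```text
clock: 5.05
position: [0.5161, 0.0949, 0.1623]
tool_rot: [3.062, -0.247, 2.931]
force: [-0.2, -0.5, -2.4]
grip_width: 0.0565
```

>>> move_arm --pt "0 0 -0.6 0 0 0" --pt "0 0 -0.6 0 0 0" --pt "0 0 -0.6 0 0 0" --pt "0 0 -0.5 0 0 0" --pt "0 0 -0.2 0 0 0"

```text
clock: 5.55
position: [0.5304, 0.0868, 0.2228]
tool_rot: [3.062, -0.246, 2.931]
force: [-0.0, 0.8, -1.7]
grip_width: 0.056
```

Run:
```python
from h import *
o=bot.observe();print({k:v for k,v in o.items() if k in("position","force","moment","clock","grip_width","qpos")})
im=viewer.grab_frame("side"); cv2.imwrite("pics/s6.png",cv2.resize(im[80:260,150:330,::-1],None,fx=3.2,fy=3.2))
im=viewer.grab_frame("wrist"); cv2.imwrite("pics/w6.png",im[:,:,::-1])
```

```text
{'clock': 5.55, 'qpos': array([-0.27439115,  0.51374372,  0.14784607,  1.68373408, -0.25146435,
        1.16692419,  1.33683332]), 'position': array([0.5303622 , 0.0868446 , 0.22281982]), 'force': array([-0.04533532,  0.7730043 , -1.67512388]), 'moment': array([-0.15609235, -0.3207172 , -0.00895253]), 'grip_width': 0.05604225729423391}
```

View pics/s6.png

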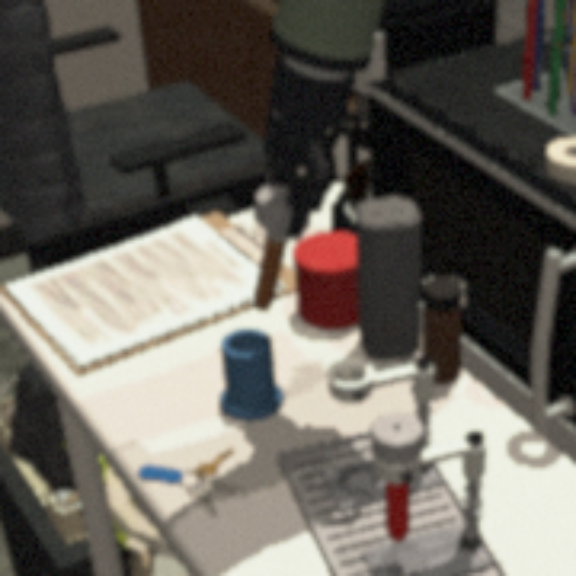

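View pics/w6.png

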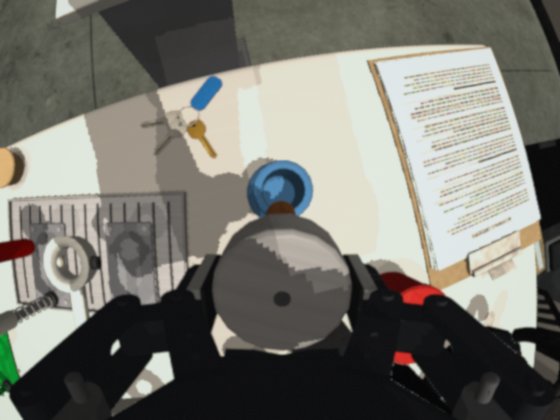

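Run:
```python
from h import *
R=Rza((0,0,-1))
to([.53,.087,.285],R,3)
```

```text
total shift [ 0.615  0.196 -2.442] turn [ 0.025  -0.0785 -0.0018] rows for shift 2.44 turn deg 14.83
per row / 3 [ 0.2051  0.0652 -0.8141] [ 0.0083 -0.0262 -0.0006]
```

>>> move_arm --pt "0.25 0.09 -0.8 0.006 -0.0196 0" --pt "0.17 0.06 -0.8 0.006 -0.0196 0" --pt "0.1 0.03 -0.8 0.0065 -0.0196 0" --pt "0.04 0 -0.05 0.0065 -0.0196 0" --pt "0 0 0 0 0 0"

```text
clock: 6.15
position: [0.5264, 0.0897, 0.2846]
tool_rot: [-3.141, -0.0, 2.924]
force: [0.4, 0.4, -2.7]
grip_width: 0.0563
```

Run:
```python
from h import *
R=Rza((0,0,-1))
to([.507,-.08,.29],R,10)
```

```text
total shift [-0.711 -6.793 -0.213] turn [-0.0002 -0.0001 -0.0011] rows for shift 6.79 turn deg 0.2
per row / 10 [-0.0711 -0.6793 -0.0213] [-0.     -0.     -0.0001]
```

>>> move_arm --pt "-0.071 -0.5 -0.04 0 0 0" --pt "-0.071 -0.68 -0.04 0 0 0" --pt "-0.071 -0.68 -0.04 0 0 0" --pt "-0.071 -0.68 -0.04 0 0 0" --pt "-0.071 -0.68 -0.04 0 0 0"

```text
clock: 6.65
position: [0.5181, 0.006, 0.2885]
tool_rot: [-3.14, -0.004, 2.92]
force: [1.0, -0.3, -2.8]
grip_width: 0.0564
```

>>> move_arm --pt "-0.071 -0.68 0 0 0 0" --pt "-0.071 -0.68 0 0 0 0" --pt "-0.071 -0.68 0 0 0 0" --pt "-0.071 -0.68 0 0 0 0" --pt "-0.071 -0.85 0 0 0 0"

```text
clock: 7.15
position: [0.5071, -0.0826, 0.2886]
tool_rot: [-3.141, -0.004, 2.92]
force: [0.2, 0.3, -2.3]
grip_width: 0.0559
```

>>> move_arm --pt "0 0 0 0 0 0" --pt "0 0 0 0 0 0"

```text
clock: 7.35
position: [0.5073, -0.0821, 0.2888]
tool_rot: [-3.141, -0.003, 2.919]
force: [0.3, 0.1, -2.5]
grip_width: 0.0566
```

```bash
cat > snap.py <<'E'
from h import *
import sys
k=sys.argv[1]
o=bot.observe();print({a:v.round(4) for a,v in o.items() if a in("position","force","moment","tool_rot")},o["clock"],o["grip_width"])
for n in ["side","top","wrist"]:
    pickle.dump(viewer.camera_info(n),open(f"pics/{n}_{k}.pkl","wb"))
    im=viewer.grab_frame(n); cv2.imwrite(f"pics/{n}_{k}.png",im[:,:,::-1])
a=cv2.imread(f"pics/side_{k}.png")[110:250,200:320]; cv2.imwrite(f"pics/sc_{k}.png",cv2.resize(a,None,fx=4.2,fy=4.2,interpolation=cv2.INTER_CUBIC))
a=cv2.imread(f"pics/top_{k}.png")[160:260,190:340]; cv2.imwrite(f"pics/tc_{k}.png",cv2.resize(a,None,fx=5,fy=5,interpolation=cv2.INTER_CUBIC))
E
python3 snap.py 7
```

```text
{'position': array([ 0.5073, -0.0821,  0.2888]), 'tool_rot': array([-3.1407, -0.0035,  2.9192]), 'force': array([ 0.3202,  0.07  , -2.4847]), 'moment': array([ 0.0363, -0.0616, -0.005 ])} 7.35 0.05659457386682295
```

View pics/sc_7.png

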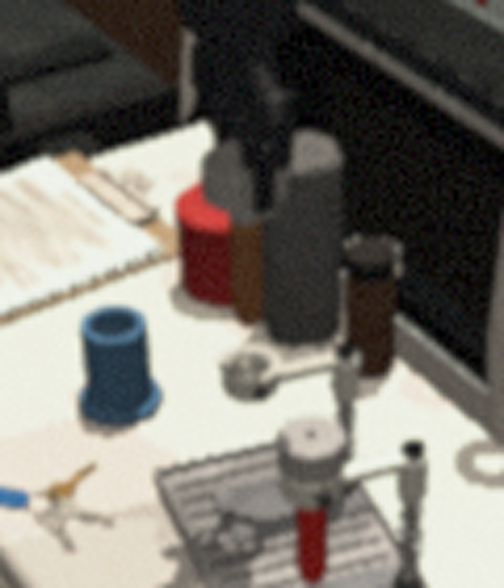

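View pics/tc_7.png

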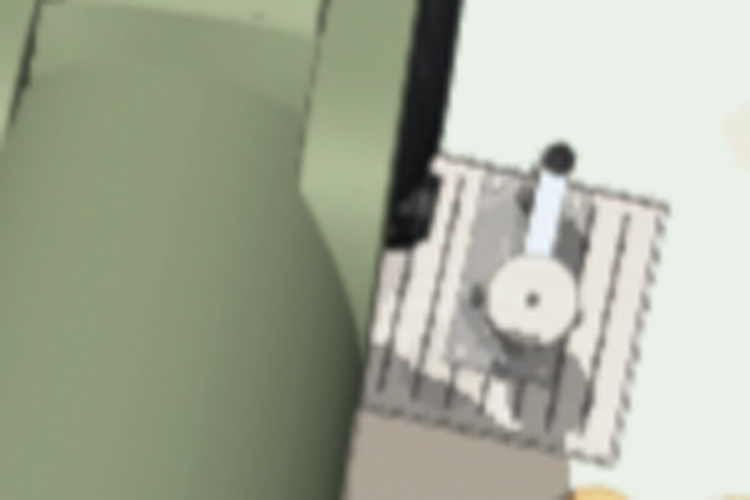

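View pics/wrist_7.png

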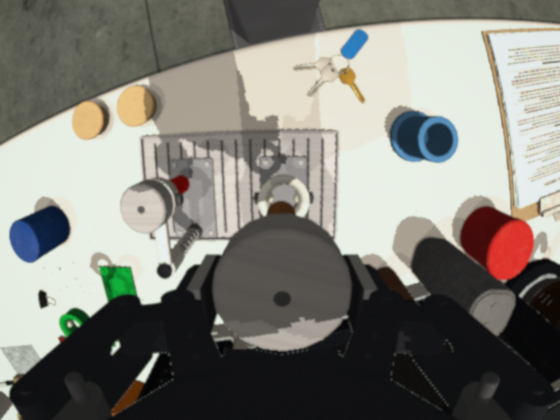

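```bash
cat > ov.py <<'E'
from h import *
import sys
k=sys.argv[1]; dx=[float(a) for a in sys.argv[2:4]] if len(sys.argv)>3 else [0,0]
o=bot.observe(); R=rot().as_matrix(); ax=-R[:,2]; und=o["position"]+.005*ax
rim=np.array([.5084+dx[0],-.0805+dx[1],.150]); z=[0,0,1]
G=[(tcirc(rim,z,.024),(0,255,0)),(tcirc(rim,z,.016),(0,200,0)),(tcirc(und,ax,.029),(255,0,255)),(tcirc(und-.095*ax,ax,.011),(0,0,255)),(tcirc(und-.105*ax,ax,.007),(0,128,255)),(tcirc(und-.04*ax,ax,.011),(255,255,0)),
 (tcirc(np.array([.4819,-.2015,.176]),z,.023),(255,0,0)),(tcirc(np.array([.4921,.1072,.082]),z,.0285),(0,255,255))]
for n,b,s in [("side",(220,140,80,90),7),("wrist",(120,90,320,240),2.5)]:
    overlay(n,f"pics/{n}_{k}.png",pickle.load(open(f"pics/{n}_{k}.pkl","rb")),b,s,G,f"pics/ov_{n}_{k}.png")
E
python3 ov.py 7
```

```text
(no output)
```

View pics/ov_side_7.png

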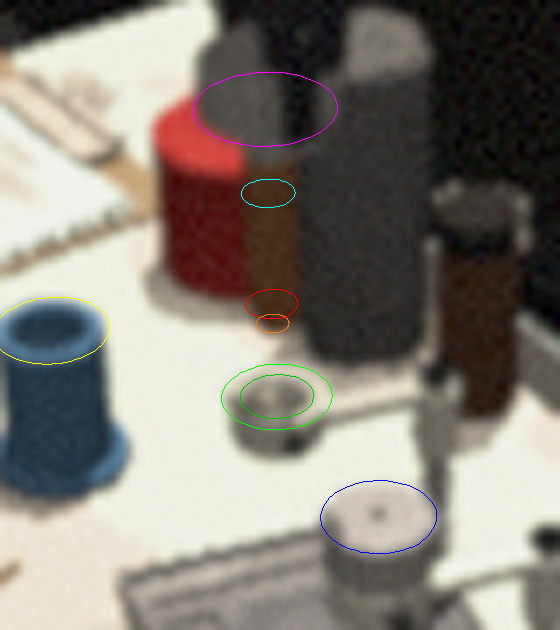

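View pics/ov_wrist_7.png

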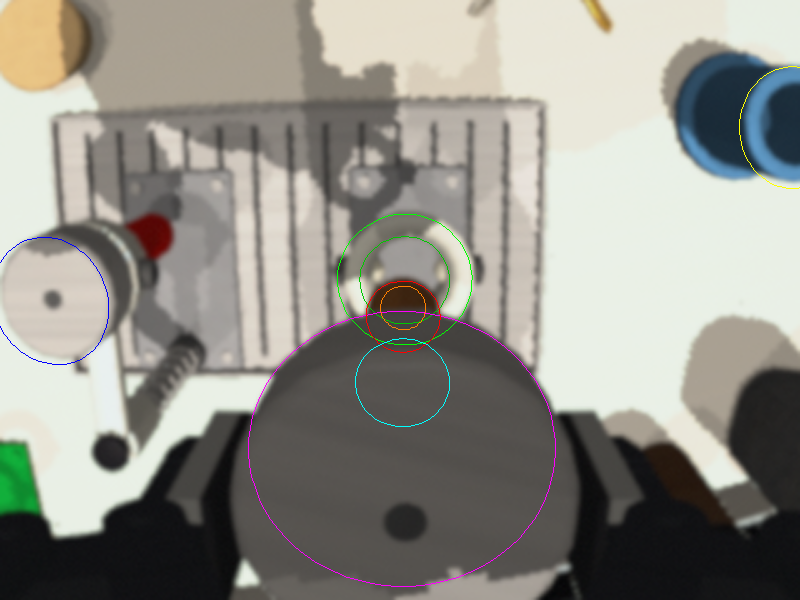

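Run:
```python
from h import *
to([.5084,-.0805,.265],Rza((0,0,-1)),1)
```

```text
total shift [-0.031  0.016  0.962] turn [-0.0002 -0.0008 -0.0017] rows for shift 0.96 turn deg 0.34
per row / 1 [-0.0307  0.0155  0.9621] [-0.0002 -0.0008 -0.0017]
```

>>> move_arm --pt "-0.03 0.016 0.3 0 -0.001 0" --pt "0 0 0.3 0 0 0" --pt "0 0 0.3 0 0 0" --pt "0 0 0 0 0 0" --pt "0 0 0 0 0 0"

```text
clock: 8.0
position: [0.5084, -0.0808, 0.2667]
tool_rot: [-3.14, 0.001, 2.921]
force: [-1.1, 0.0, -1.6]
grip_width: 0.0561
```

```bash
python3 snap.py 8; python3 ov.py 8; python3 -c "
from h import *
to([.5084,-.0805,.265],Rza((0,0,-1)),1)"
```

```text
{'position': array([ 0.5084, -0.0808,  0.2667]), 'tool_rot': array([-3.1404e+00,  1.2000e-03,  2.9213e+00]), 'force': array([-1.1311e+00,  2.0000e-04, -1.6165e+00]), 'moment': array([-0.0245, -0.0263, -0.0639])} 8.0 0.05605771345304667
total shift [0.011 0.012 0.085] turn [-0.0003  0.0007 -0.0018] rows for shift 0.09 turn deg 0.36
per row / 1 [0.0113 0.0123 0.085 ] [-0.0003  0.0007 -0.0018]
```

View pics/ov_side_8.png

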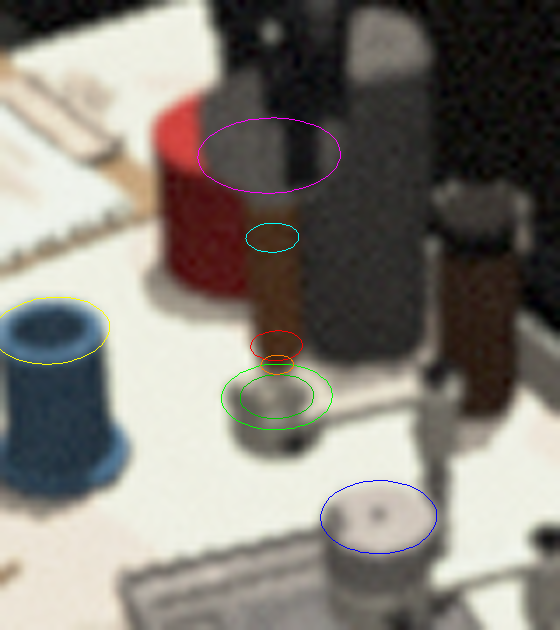

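View pics/ov_wrist_8.png

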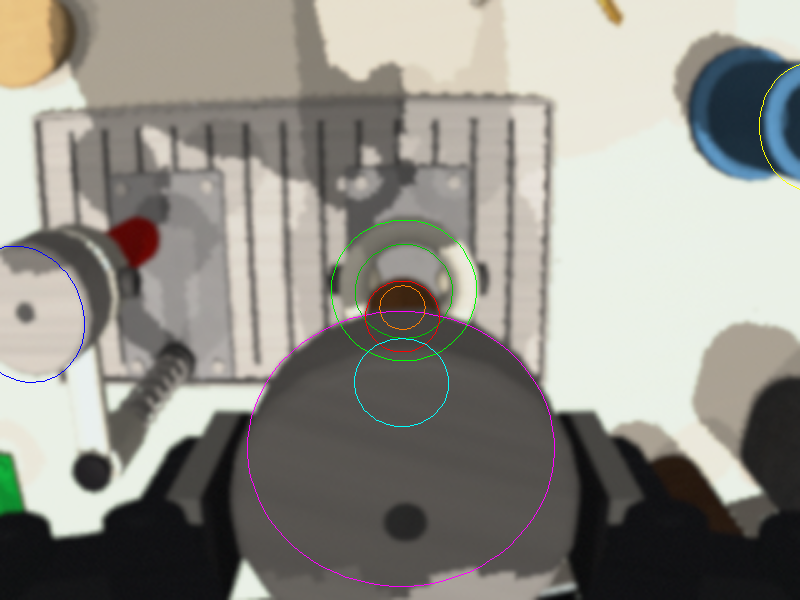

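>>> move_arm --pt "-0.02 0.03 0.2 0 0 0" --pt "0 0 0.3 0 0 0" --pt "0 0 0.3 0 0 0" --pt "0 0 0.2 0 0 0" --pt "0 0 0 0 0 0"

```text
clock: 8.65
position: [0.5087, -0.0803, 0.241]
tool_rot: [-3.14, 0.0, 2.921]
force: [-0.8, -0.8, -2.1]
grip_width: 0.0565
```

```bash
python3 snap.py 9; python3 ov.py 9
```

```text
{'position': array([ 0.5087, -0.0803,  0.241 ]), 'tool_rot': array([-3.1402e+00,  3.0000e-04,  2.9211e+00]), 'force': array([-0.8457, -0.8494, -2.107 ]), 'moment': array([-0.0231, -0.0126, -0.0056])} 8.65 0.05649252790767388
```

View pics/ov_side_9.png

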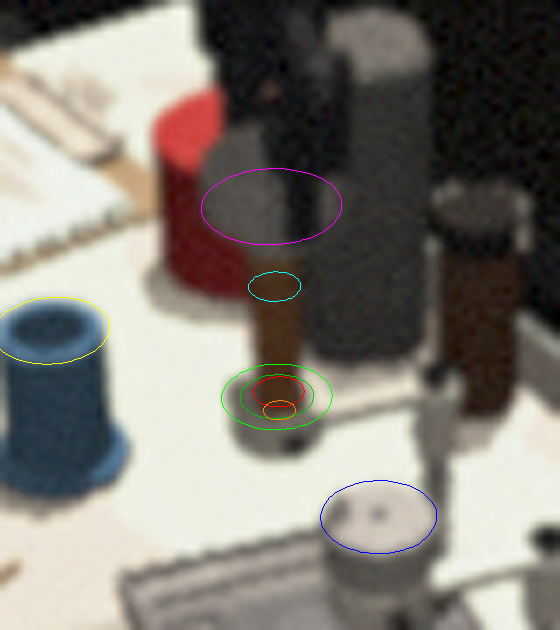

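View pics/ov_wrist_9.png

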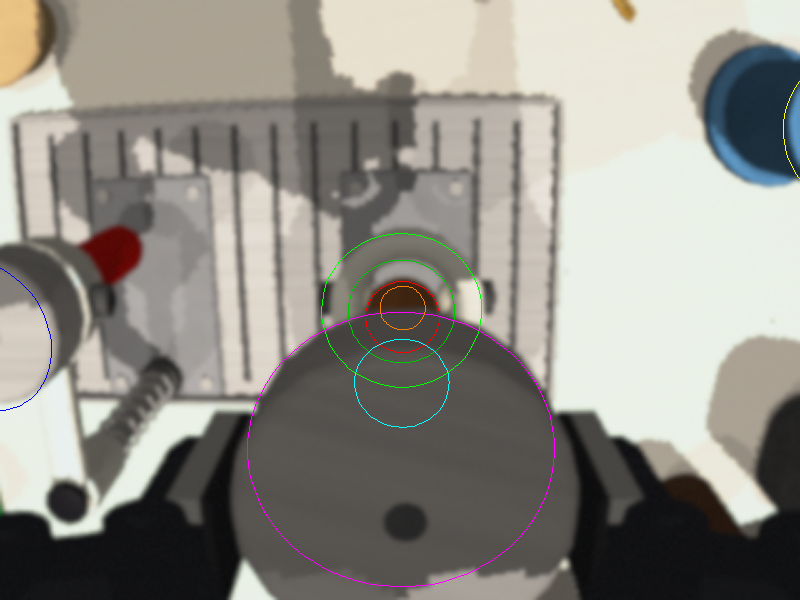

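>>> move_arm --pt "0 0 0.2 0 0 0" --pt "0 0 0.2 0 0 0" --pt "0 0 0.2 0 0 0" --pt "0 0 0.2 0 0 0" --pt "0 0 0 0 0 0"

```text
clock: 9.3
position: [0.5093, -0.0801, 0.2214]
tool_rot: [-3.141, 0.002, 2.921]
force: [3.7, 3.8, 0.7]
grip_width: 0.0559
```

```bash
python3 -c "
from h import *
o=bot.observe();print({a:v.round(4) for a,v in o.items() if a in('position','force','moment','tool_rot')})"
```

```text
{'position': array([ 0.5093, -0.0801,  0.2214]), 'tool_rot': array([-3.1407e+00,  1.7000e-03,  2.9214e+00]), 'force': array([3.6636, 3.7716, 0.6558]), 'moment': array([ 1.0775, -0.9441,  0.049 ])}
```

>>> move_arm --pt "-0.03 0.048 0 0 0 0" --pt "0 0 0 0 0 0"

```text
clock: 9.5
position: [0.5101, -0.0794, 0.2217]
tool_rot: [-3.14, 0.001, 2.921]
force: [1.3, 1.4, -2.9]
grip_width: 0.0562
```

>>> move_arm --pt "0 0 0.1 0 0 0" --pt "0 0 0.1 0 0 0" --pt "0 0 0 0 0 0"

```text
clock: 9.8
position: [0.5101, -0.0794, 0.2167]
tool_rot: [-3.14, 0.002, 2.921]
force: [1.1, -0.2, 3.3]
grip_width: 0.0564
```

>>> move_arm --pt "-0.012 0 0.15 0 0 0" --pt "0 0 0.15 0 0 0" --pt "0 0 0.15 0 0 0" --pt "0 0 0.15 0 0 0" --pt "0 0 0 0 0 0"

```text
clock: 10.3
position: [0.5103, -0.0794, 0.2013]
tool_rot: [-3.14, 0.001, 2.921]
force: [1.0, -0.9, 2.4]
grip_width: 0.0565
```

```bash
python3 snap.py 10; python3 ov.py 10
```

```text
{'position': array([ 0.5103, -0.0794,  0.2013]), 'tool_rot': array([-3.1403e+00,  1.1000e-03,  2.9212e+00]), 'force': array([ 0.992 , -0.8989,  2.4071]), 'moment': array([-0.0391, -0.2243,  0.0048])} 10.3 0.05646302233714925
```

View pics/ov_side_10.png

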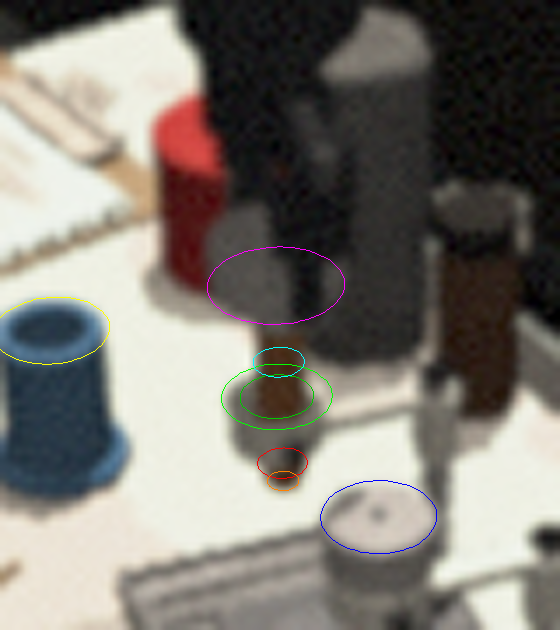

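>>> move_arm --pt "-0.01 0 0.25 0 0 0" --pt "0 0 0.25 0 0 0" --pt "0 0 0.25 0 0 0" --pt "0 0 0.25 0 0 0" --pt "0 0 0 0 0 0"

```text
clock: 10.95
position: [0.5105, -0.0794, 0.176]
tool_rot: [-3.14, 0.001, 2.921]
force: [0.3, -0.7, 1.9]
grip_width: 0.0565
```

>>> move_arm --pt "0 -0.01 0.25 0 0 0" --pt "0 0 0.25 0 0 0" --pt "0 0 0.2 0 0 0" --pt "0 0 0 0 0 0"

```text
clock: 11.35
position: [0.5106, -0.0797, 0.1589]
tool_rot: [-3.14, 0.001, 2.921]
force: [0.5, 0.1, 2.8]
grip_width: 0.0563
```

```bash
python3 snap.py 11; python3 ov.py 11
```

```text
{'position': array([ 0.5106, -0.0797,  0.1589]), 'tool_rot': array([-3.1404e+00,  1.2000e-03,  2.9212e+00]), 'force': array([0.4736, 0.1268, 2.8066]), 'moment': array([-0.03  , -0.0613,  0.0252])} 11.35 0.05634712638557639
```

View pics/ov_side_11.png

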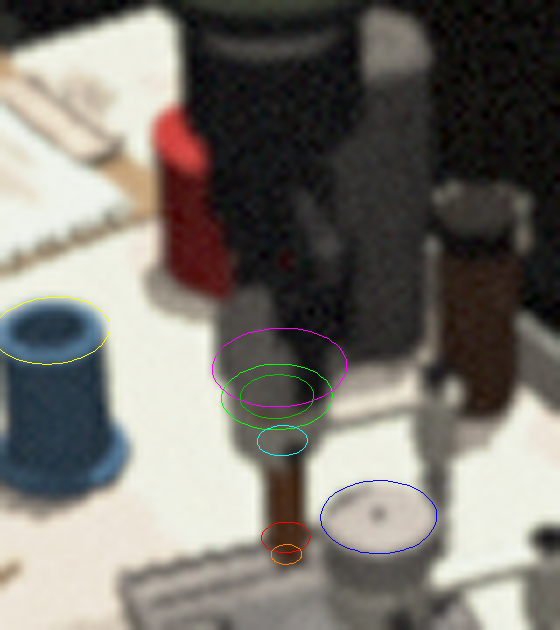

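>>> move_arm --pt "0 0 0.08 0 0 0" --pt "0 0 0.08 0 0 0" --pt "0 0 0.08 0 0 0" --pt "0 0 0.08 0 0 0" --pt "0 0 0 0 0 0"

```text
clock: 12.0
position: [0.5107, -0.0797, 0.1512]
tool_rot: [-3.141, 0.002, 2.921]
force: [-1.4, -0.0, 5.0]
grip_width: 0.0561
```

>>> move_arm --pt "0 0 0.08 0 0 0" --pt "0 0 0.08 0 0 0" --pt "0 0 0 0 0 0"

```text
clock: 12.3
position: [0.5106, -0.0797, 0.1472]
tool_rot: [-3.141, 0.001, 2.921]
force: [-2.9, -0.1, 6.2]
grip_width: 0.056
```

>>> move_arm --pt "0.02 0 0.04 0 0 0" --pt "0 0 0.04 0 0 0" --pt "0 0 0 0 0 0"

```text
clock: 12.6
position: [0.5104, -0.0797, 0.1455]
tool_rot: [-3.141, 0.002, 2.921]
force: [-0.8, -0.5, 7.2]
grip_width: 0.0561
```

>>> move_arm --pt "0.01 0 0.04 0 0 0" --pt "0 0 0.04 0 0 0" --pt "0 0 0 0 0 0"

```text
clock: 12.9
position: [0.5104, -0.0797, 0.1436]
tool_rot: [-3.141, 0.003, 2.921]
force: [-0.8, -1.1, 8.4]
grip_width: 0.0566
```

```bash
python3 snap.py 12; python3 ov.py 12
```

```text
{'position': array([ 0.5104, -0.0797,  0.1436]), 'tool_rot': array([-3.1407e+00,  2.5000e-03,  2.9211e+00]), 'force': array([-0.7783, -1.0548,  8.3955]), 'moment': array([-0.14  ,  0.1158, -0.0502])} 12.9 0.056638738764311726
```

View pics/ov_side_12.png

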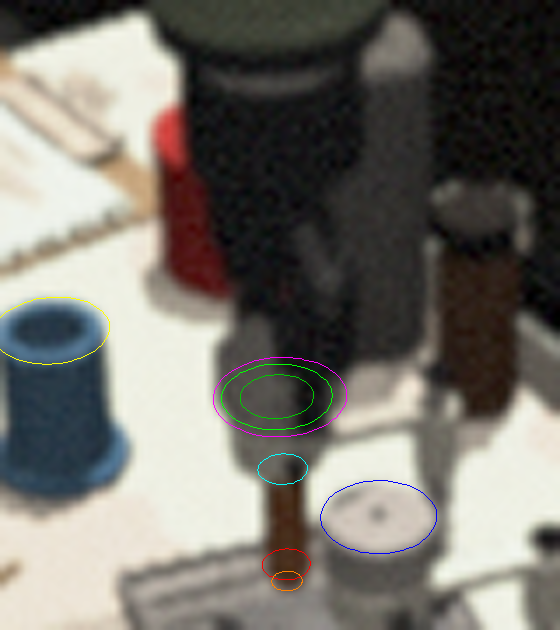

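>>> move_arm --pt "0 -0.01 0.04 0 0 0" --pt "0 0 0.04 0 0 0" --pt "0 0 0 0 0 0"

```text
clock: 13.35
position: [0.5104, -0.0797, 0.1417]
tool_rot: [-3.141, 0.003, 2.921]
force: [-0.6, 0.4, 8.9]
grip_width: 0.0564
```

>>> move_arm --pt "0.01 0 0.04 0 0 0" --pt "0 0 0 0 0 0"

```text
clock: 13.55
position: [0.5103, -0.0798, 0.1408]
tool_rot: [-3.141, 0.003, 2.921]
force: [-1.0, 0.3, 11.2]
grip_width: 0.0559
```

>>> move_arm --pt "0.01 0 0.04 0 0 0" --pt "0 0 0 0 0 0"

```text
clock: 13.75
position: [0.5098, -0.0797, 0.1396]
tool_rot: [-3.141, 0.002, 2.921]
force: [-0.3, -0.4, 5.8]
grip_width: 0.0561
```

>>> move_arm --pt "0 0 0 0 0 0" --pt "0 0 0 0 0 0"

```text
clock: 13.95
position: [0.5098, -0.0797, 0.1395]
tool_rot: [-3.141, 0.002, 2.921]
force: [2.0, 0.3, 4.9]
grip_width: 0.0563
```

```bash
python3 snap.py 13; python3 ov.py 13
```

```text
{'position': array([ 0.5098, -0.0797,  0.1395]), 'tool_rot': array([-3.1407e+00,  2.3000e-03,  2.9212e+00]), 'force': array([1.9597, 0.3359, 4.8598]), 'moment': array([ 0.1851, -0.217 , -0.0011])} 13.95 0.05626591225565071
```

View pics/ov_side_13.png

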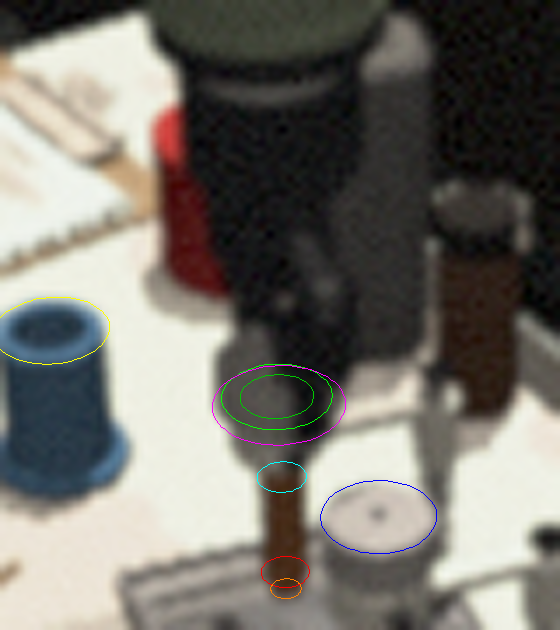

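View pics/wrist_13.png

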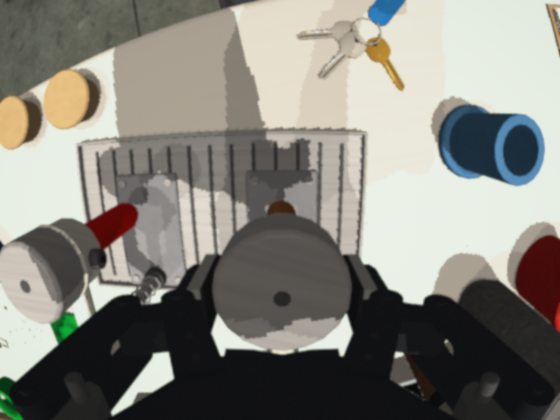

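>>> move_arm --pt "-0.01 0 -0.08 0 0 0" --pt "0 0 -0.08 0 0 0" --pt "0 0 0 0 0 0"

```text
clock: 14.4
position: [0.5098, -0.0797, 0.1436]
tool_rot: [-3.141, 0.002, 2.921]
force: [1.9, -0.1, 1.8]
grip_width: 0.0565
```

>>> move_arm --pt "-0.01 0 -0.06 0 0 0" --pt "0 0 -0.02 0 0 0" --pt "0 0 0 0 0 0"

```text
clock: 14.7
position: [0.5098, -0.0797, 0.1453]
tool_rot: [-3.141, 0.001, 2.921]
force: [0.7, 0.5, 1.1]
grip_width: 0.0561
```

>>> move_arm --pt "0 0 -0.04 0 0 0" --pt "0 0 0 0 0 0"

```text
clock: 14.9
position: [0.5098, -0.0797, 0.1463]
tool_rot: [-3.141, 0.001, 2.921]
force: [-0.8, 0.9, -0.6]
grip_width: 0.056
```

>>> move_arm --pt "0 0 0 0 0 0" --pt "0 0 0 0 0 0" --pt "0 0 0 0 0 0" --pt "0 0 0 0 0 0" --pt "0 0 0 0 0 0" --claw -1

```text
clock: 15.4
position: [0.51, -0.0798, 0.1464]
tool_rot: [-3.141, 0.002, 2.921]
force: [0.1, -0.5, -1.0]
grip_width: 0.0852
```

```bash
python3 snap.py 14; python3 ov.py 14
```

```text
{'position': array([ 0.51  , -0.0798,  0.1464]), 'tool_rot': array([-3.1405e+00,  1.7000e-03,  2.9212e+00]), 'force': array([ 0.1302, -0.5258, -1.0369]), 'moment': array([-0.018 ,  0.0154, -0.0314])} 15.4 0.08524762603359612
```

View pics/wrist_14.png

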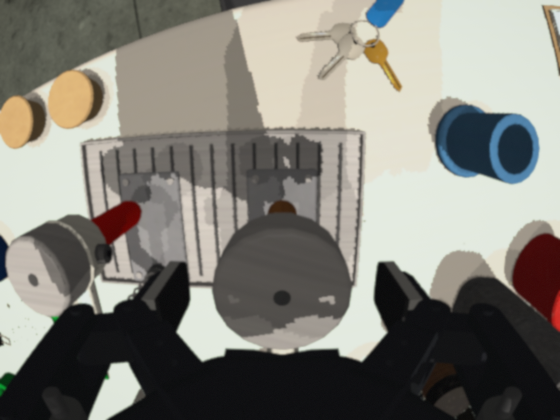

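View pics/ov_side_14.png

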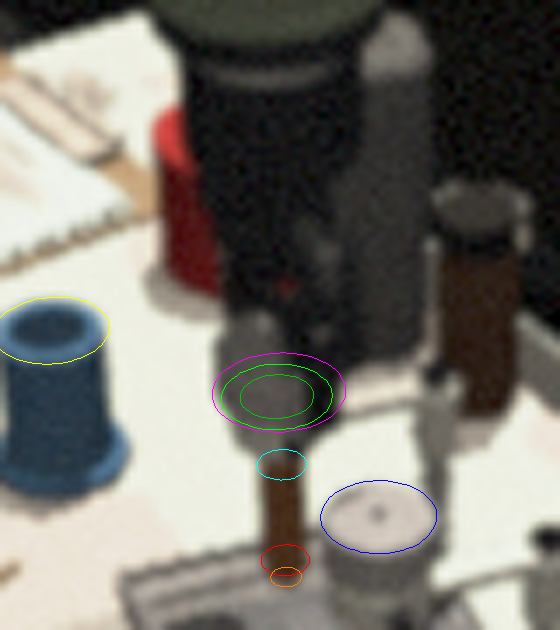

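>>> move_arm --pt "0 0 -0.2 0 0 0" --pt "0 0 -0.4 0 0 0" --pt "0 0 -0.6 0 0 0" --pt "0 0 -0.8 0 0 0" --pt "0 0 -0.8 0 0 0"

```text
clock: 16.05
position: [0.5098, -0.0798, 0.2179]
tool_rot: [-3.141, 0.002, 2.921]
force: [-1.0, 0.3, 0.8]
grip_width: 0.0854
```

>>> move_arm --pt "0 0.6 -0.8 0 0 0" --pt "0.3 0.8 -0.4 0 0 0" --pt "0.5 0.8 0 0 0 0" --pt "0.5 0.8 0 0 0 0" --pt "0.5 0.8 0 0 0 0"

```text
clock: 16.55
position: [0.4864, 0.0236, 0.2472]
tool_rot: [-3.141, 0.003, 2.921]
force: [0.1, 0.3, -0.2]
grip_width: 0.0856
```

>>> move_arm --pt "0 0.8 0 0 0 0" --pt "0 0.8 0 0 0 0" --pt "0 0.8 0 0 0 0" --pt "0 0.5 0 0 0 0" --pt "0 0 0 0 0 0"

```text
clock: 17.05
position: [0.5027, 0.095, 0.2465]
tool_rot: [-3.141, 0.002, 2.923]
force: [-0.1, -0.7, 0.3]
grip_width: 0.0851
```

```bash
python3 snap.py 15; python3 -c "
from h import *
z=[0,0,1]; r=np.array([.510,-.080,.150])
G=[(tcirc(r+[0,0,.026],z,.029),(0,0,255)),(tcirc(r,z,.029),(255,0,255)),(tcirc(np.array([.4819,-.2015,.176]),z,.023),(255,0,0)),(tcirc(np.array([.4921,.1072,.082]),z,.0285),(0,255,255))]
overlay('side','pics/side_15.png',None,(210,140,90,100),6,G,'pics/e_s.png')
overlay('top','pics/top_15.png',None,(140,170,190,80),4,G,'pics/e_t.png')
"
```

```text
{'position': array([0.5027, 0.095 , 0.2465]), 'tool_rot': array([-3.1410e+00,  1.9000e-03,  2.9231e+00]), 'force': array([-0.1288, -0.6574,  0.3291]), 'moment': array([-0.0117,  0.0695,  0.0096])} 17.05 0.08507622746338123
```

View pics/e_s.png

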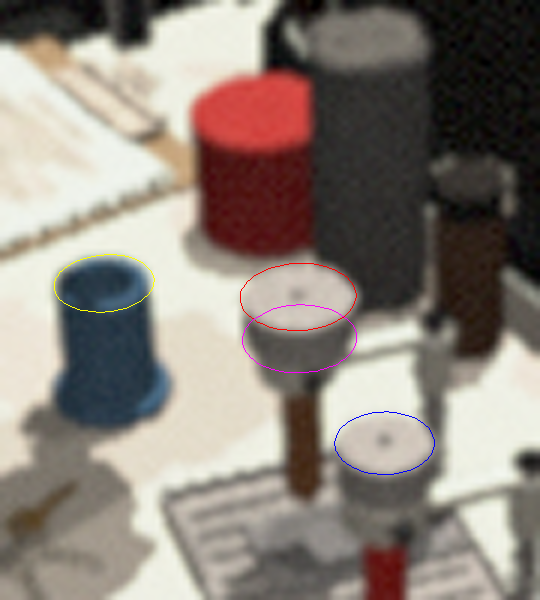

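View pics/e_t.png

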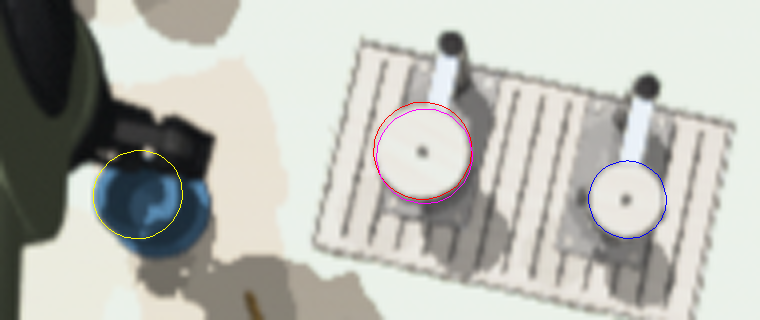

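```bash
python3 -c "
from h import *
f=lambda x,y,s,a,b:((x+.5)/s-.5+a,(y+.5)/s-.5+b)
print(tri([('side',f(297,295,6,210,140),None),('top',f(422,152,4,140,170),None)]))
print(tri([('side',f(384,440,6,210,140),None),('top',f(626,200,4,140,170),None)]))
workorder.job_done()"
```

```text
(array([ 0.50906044, -0.07997685,  0.17678819]), array([-0.16771754,  0.02579639,  0.06072886, -0.11947974]))
(array([ 0.48154359, -0.20095404,  0.1769866 ]), array([-0.20119358,  0.03462143,  0.08019247, -0.15474591]))
the job is handed in; nothing more can be done
```

I drew the tamper out of the blue jar along its own tilt, stood it upright and lowered it handle first through the free (left) collar. When the handle met side force I shifted it about 1 mm, then pressed gently. At the click the vertical reading fell from 11.2 N to 5.8 N, which puts the peak push at about 13.5 N, under the 18 N limit. I then let the collar rise, let go and drew the arm clear. The job was handed in at about 17 s of the 64 s allowed.

**Last checks:**
- **Head height:** after release I measured the top of the head at z = 0.177 m, 1 mm above the 0.176 m expected when it is home. The neighbouring tamper's head also measured 0.177 m.
- **Centring:** the head is about 1 mm from the rim centre I measured at the start.
- **Jar and surroundings:** the jar stands upright with no visible shift. The other things in view look unmoved and the gripper is open and clear.

**Weak points:**
- **Ring position:** it turned out to lie about 1 to 2 mm from my first camera estimate, towards +x and +y. The side forces showed this and I corrected it.
- **Wrist camera:** its overlays were about 2 mm off from the fixed cameras.
- **Collar:** I judged its sink only from force and height, because I had no direct reading of the joint.

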